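# Test a push block's rubber sole on the pin hardness tester and put it where it belongs

## Robot

A 7-joint arm with a two-finger parallel gripper is mounted at the origin on the work surface. World frame = base frame: x ahead of the robot, y to its left, z up, the work surface at z = 0. Lengths are in mm, angles in rad, forces in N, time in s.
With the tool pointing down it reaches from about 350 to 900 mm from the base axis. Payload 7.2 kg.
Tool frame: the origin (TCP) lies at the very end of the fingers, on their centre line; the grasp point (between the pads) lies 19 mm behind it; z points along the fingers, y is the line along which they close (so a half turn about z gives the same grasp; the last joint's range is limited). The gripper opens to 88 mm and grips with 3 to 60 N. Pads are 20 mm wide; open, the fingers measure 115 mm over their backs; the gripper's body (75 mm by 178 mm) begins 61 mm behind the grasp point.
Start: joints at [-0.068, 0.411, -0.013, 1.596, 0.006, 1.134, -0.082], TCP at [625.003, -0.011, 222.653] pointing down, gripper open.
Joint ranges: [-2.95, 2.95], [-0.29, 1.99], [-1.47, 1.44], [0.14, 2.54], [-1.03, 4.17], [0.13, 1.85], [-2.86, 2.86]. Speed limits (rad/s): [2.39, 2.39, 3.01, 3.01, 3.14, 3.14, 3.14].

## Interface

Orientations are given as a unit quaternion [w, x, y, z].
In Python, from cell import bot, kinematics, viewer, order gives the robot as it stands. The module is installed in compiled form; this text tells all that it offers. Calls block until the motion is done:
- bot.move_pose(position, orientation): joint-space move of the TCP to a pose.
- bot.move_linear(position, frame=None, max_speed=150): straight line of the TCP; frame=None keeps the orientation; max_speed is the mean speed in mm/s.
- bot.move_joints(angles): joint-space move.
- bot.move_gripper(opening, newtons=None): finger opening in mm; newtons is the grip in N (None keeps the last); returns when the fingers have stopped.
- bot.sleep(seconds).
- kinematics.solve_ik(position, orientation): joint angles nearest the present ones, or None.
- bot.state(): the state.
- viewer.get_image(name): name is "scene" or "side" or "wrist"; returns a dict with "image" (400x640x3 uint8, blue, green, red), "range_z" (400x640 float32, mm along the optical axis (not along the pixel's ray), 0 where there is no reading), "camera_matrix" (3x3 intrinsics, pixels), "camera_from_world" (4x4, takes a point from world to camera coordinates); the wrist camera has in their place "tool_from_camera" (4x4, takes a point from camera to tool coordinates, whose origin is the TCP and whose axes are the flange's). Camera axes: x right, y down, z forward; pixel columns grow to the right and rows downward; lengths in mm; the calibration is good to about 2 mm. A picture is of the moment at which its call begins: read the wrist's pose just before it.
A pose or a line that the arm cannot do raises bot.IKError and nothing moves.
- order.finish_job(): hands the job in; it is judged then, once.
The state is a dict: "clock": time; "qpos": joint angles; "joint_velocities": joint speeds; "joint_torque": joint torques, N m; "position": TCP position; "eef_rot": TCP orientation; "ft_force": force on the tool from outside, world axes, zero at the start; "moment": the same for the moment, N m; "gripper_width": finger opening in mm; "finger_force": force on a finger pad.
Only numpy, scipy, OpenCV 4.12 (cv2) and the standard library are available. Lean on these libraries where they do the work, as an engineer would, in place of code of your own. Each camera call takes 0.05 s, during which the arm holds its last target. There are 200 camera calls.

## Task

Check whether the push block's rubber sole has gone hard: pick the block up by its handle, press the middle of the sole squarely down over the tester's sprung pin until it sits flush on the collar, and hold it there for a second with a firm push of about 15 N (never over 25 N), touching the tester with nothing but the sole. The tester's hand stays at the highest reading: if it has gone past the one long thick mark, the rubber is too hard, so put the block in the slatted crate; if it stops short of the mark, put it in the shallow tray. Leave the block flat on its sole inside, let go, and leave the other things on the table where they are.

Things in the scene. Friction and masses are not known exactly. Their poses are not given: they have to be found in the camera images.
- push_block: Loose push block, 120 (x) x 70 x 67 mm high, 0.2-0.45 kg, standing on its sole: plywood base and 12 mm black rubber sole, together 22 mm; on it, centred, a wooden bar handle 100 mm long (x), 26 mm thick (y), 22 to 67 mm above the underside. Origin: centre of the underside; z up. The spot to test is the middle 38 x 38 mm: the pin sinks 1.5 to 9.5 mm into it, unseen, different each run
- tester: Pin hardness tester, screwed to the table: grey base plate 110 (x) x 220 (y) x 18 mm. Origin: centre of its underside; z up. On its -y half stands a round steel collar, 60 mm in diameter, with the sprung pin in its middle; on its +y half a round dial facing up, 106 mm in diameter
- pin_axis (a point): Point on the pin's axis, 55 mm from the tester's origin towards its -y, 45 mm above the table. The collar's flat top is screwed to anywhere from 38 to 52 mm up, unknown, different each run; it gives 1 mm per 15 N. The pin, 7 mm across, stands 12 mm proud of it and gives against a spring (1 N preload, then 0.4 N per mm, at most 6 N)
- dial_mid (a point): Centre of the dial's white face, 55 mm from the tester's origin towards its +y, 30 mm above the table
- pointer (a joint): Angle of the dial's black hand (34 mm long), rad: 0 along the tester's -x, growing clockwise from above, 0.25 per mm the pin is pushed down; it stays at the highest reading. Fine marks every 0.25 from 0 to 3; the one long thick mark is at 1.75. With the block flush it shows about 3.0 less 0.25 per mm that the pin sinks into the rubber
- tray: Shallow plywood tray, 140 mm (x) x 200 mm (y), 22 mm high, walls 6 mm, floor about 6 mm, fixed to the table. Origin: centre of its underside; z up. For a block that is still soft
- crate: Deeper slatted wooden crate, 140 mm (x) x 200 mm (y), 58 mm high, walls 8 mm, floor about 8 mm, fixed to the table. Origin: centre of its underside; z up. For a block that has gone hard. Tray and crate swap places from run to run
- offcuts: Bystander: pile of four short boards, 85 x 130 mm, 50 mm high. Origin: centre of underside
- glue: Bystander: glue bottle, 60 mm in diameter, 160 mm high. Origin: centre of underside
- wrench: Bystander: wrench lying flat. Origin: its underside
- brush: Bystander: bench brush lying flat. Origin: its underside
- pencil: Bystander: flat carpenter's pencil 160 x 10 x 8 mm, lying. Origin: centre of underside
- cutter: Bystander: router cutter standing on its head, 34 mm in diameter, 52 mm high. Origin: centre of underside
- tape: Bystander: roll of masking tape lying flat, 84 mm in diameter, 24 mm high. Origin: centre of underside
Things that resemble listed ones, but are neither listed nor needed, are in the scene too. Of the things shaped like the tray, the plywood one is meant.

How it is judged (in metres and radians):
On the way, in this order (a step that is already met when the one before it is completed fails the run):
1. the push block is lifted off the table (height (world z) of push_block above 0.03 m), for 0.1 s.
2. the middle of the sole is pressed level and flush on the collar over the pin, with 9 to 26 N, for half a second (contact force between push_block and tester between 9 and 26 N and horizontal distance between push_block and pin_axis below 0.013 m and angle between push_block's own z axis and vertical below 0.07 rad), for 0.5 s.
At the end, for the whole second after the job is handed in: The push block rests, released, flat on its sole (within 0.08 rad) on the floor inside the crate if the dial's hand reads past the thick mark (above 1.75 rad), or inside the tray if it reads less; within 0.1 rad of the mark either will do. Its centre lies within 60 mm of the container's (value of joint pointer above 0.3 rad and angle between push_block's own z axis and vertical below 0.08 rad and linear speed of push_block below 0.02 m/s and ((value of joint pointer above 1.65 rad and horizontal distance between push_block and crate below 0.06 m and z of push_block in the frame of crate below 0.016 m) or (value of joint pointer below 1.85 rad and horizontal distance between push_block and tray below 0.06 m and z of push_block in the frame of tray below 0.014 m))); the robot touches nothing.
It fails at once if the block is pressed on the tester with more than 30 N (contact force between push_block and tester above 30 N).
It fails at once if the fingers touch the tester (contact force between the fingers and tester above 1 N).
It fails at once if a bystander is moved by more than 30 mm (distance of any of offcuts, glue, wrench, brush, pencil, cutter, tape from where it was at the start of the episode above 0.03 m).
It also fails if it takes over 58 s, if anything falls off the work surface, if the arm or the gripper's body presses on something with over 40 N, if the wrist force passes 120 N, or if a joint passes its speed limit or range.

## Working session

There is one attempt and no reset: what is moved stays moved. The work goes in short steps, each a Python script; the robot and the scene stay as the last script left them, time stands still between calls to the robot, and variables do not carry over. Pictures are saved under pics/ and viewed, at most 10 in all, crops included, and the job is handed in when it is done.

```bash
mkdir -p pics; python3 - <<'E'
from cell import bot,viewer
import cv2,numpy as np,pickle
s=bot.state();print(s)
d={}
for n in("scene","side","wrist"):
    d[n]=viewer.get_image(n);cv2.imwrite(f"pics/{n}0.png",d[n]["image"])
    print(n,d[n]["camera_matrix"].tolist(),(d[n].get("camera_from_world",d[n].get("tool_from_camera"))).round(3).tolist())
pickle.dump((s,d),open("v0.pkl","wb"))
E
```

```text
{'clock': 0.0, 'qpos': array([-0.06818111,  0.41189777, -0.01271934,  1.5970444 ,  0.00561327,
        1.13429887, -0.08218407]), 'joint_velocities': array([ 0.00029383,  0.00113953, -0.0004284 ,  0.00124953,  0.00162025,
       -0.00295272, -0.00114576]), 'joint_torque': array([-2.92756195e-04, -5.87956166e+01,  6.41712137e-01, -2.91074431e+01,
       -5.37758670e-02,  1.83686998e-02,  1.53371734e-04]), 'position': array([ 6.24490529e+02, -5.44354491e-02,  2.21810229e+02]), 'eef_rot': array([-5.24822565e-04,  7.07094530e-01,  7.07118573e-01, -6.12150579e-04]), 'ft_force': array([ 1.17996932, -0.3078099 ,  0.6126417 ]), 'moment': array([-0.03204653, -0.03011122, -0.0157129 ]), 'finger_force': 0.0, 'gripper_width': 87.81382510492817}
scene [[445.2024249881705, 0.0, 323.65187235741223], [0.0, 445.2024249881705, 197.76943264842367], [0.0, 0.0, 1.0]] [[0.147, 0.989, 0.015, -55.322], [0.764, -0.104, -0.637, -341.458], [-0.628, 0.106, -0.771, 1541.732], [0.0, 0.0, 0.0, 1.0]]
side [[403.86099694737175, 0.0, 320.38367867493776], [0.0, 403.86099694737175, 201.98887737132182], [0.0, 0.0, 1.0]] [[-0.764, -0.645, 0.003, 370.213], [-0.474, 0.558, -0.681, 298.502], [0.438, -0.522, -0.732, 898.971], [0.0, 0.0, 0.0, 1.0]]
wrist [[352.0101800876709, 0.0, 313.7543425733421], [0.0, 352.0101800876709, 196.36730548855175], [0.0, 0.0, 1.0]] [[0.001, -0.958, -0.286, 79.853], [1.0, 0.0, 0.0, -0.49], [-0.0, -0.286, 0.958, -161.744], [0.0, 0.0, 0.0, 1.0]]
```

View pics/scene0.png

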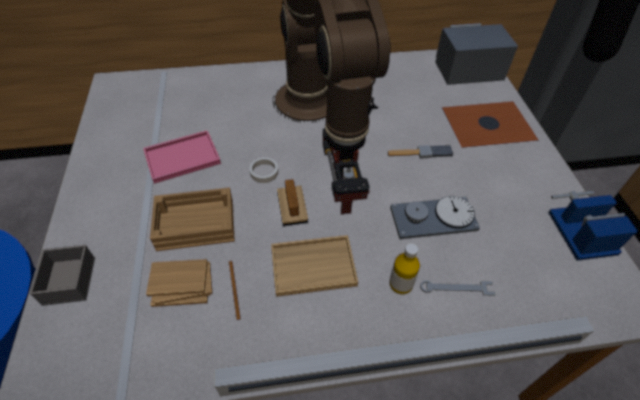

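View pics/side0.png

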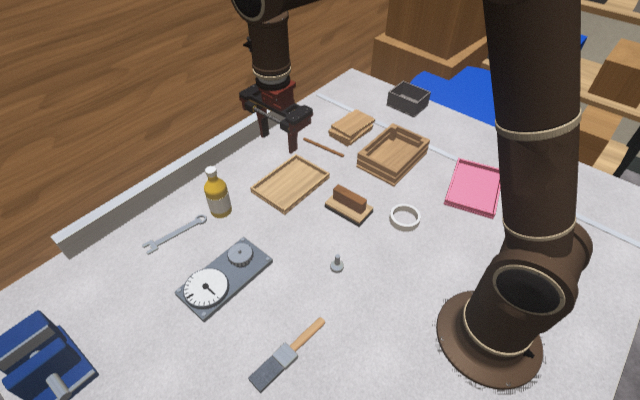

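Candidates, in scene pixels:
- **Block:** (292,203), the only one of its kind.
- **Tray:** plywood at (313,265). The pink tray (182,155) and the dark box (65,275) are lookalikes.
- **Crate:** slatted at (193,217).
- **Tester:** (435,215), with the collar at (417,211) and the dial at (456,211).

The bystanders are clear of the block. Next I'll locate these from the point cloud.

```bash
cat > h.py <<'E'
from cell import bot,viewer,kinematics,order
import cv2,numpy as np
from scipy.spatial.transform import Rotation as R
def quat(yaw):  # tool down, tool y axis (closing line) at yaw+90deg
    q=(R.from_euler('z',yaw)*R.from_euler('x',np.pi)).as_quat(); return [q[3],*q[:3]]
def cfw(im,s=None):
    if "camera_from_world" in im: return im["camera_from_world"]
    q=s["eef_rot"];T=np.eye(4);T[:3,:3]=R.from_quat([*q[1:],q[0]]).as_matrix();T[:3,3]=s["position"]
    return np.linalg.inv(T@im["tool_from_camera"])
def cloud(im,s=None):
    z=im["range_z"].astype(float);v,u=np.mgrid[:z.shape[0],:z.shape[1]];K=im["camera_matrix"]
    p=np.stack([(u-K[0,2])/K[0,0]*z,(v-K[1,2])/K[1,1]*z,z,np.ones_like(z)],-1)@np.linalg.inv(cfw(im,s)).T
    p=p[...,:3];p[z<=0]=np.nan;return p
def plane(im,uv,h,s=None):
    M=np.linalg.inv(cfw(im,s));uv=np.atleast_2d(uv).astype(float)
    d=np.c_[uv,np.ones(len(uv))]@np.linalg.inv(im["camera_matrix"]).T@M[:3,:3].T;o=M[:3,3]
    return o+d*((h-o[2])/d[:,2])[:,None]
def shot(name="wrist"):
    s=bot.state();return s,viewer.get_image(name)
E
python3 - <<'E'
from h import *
import pickle
s,d=pickle.load(open("v0.pkl","rb"))
np.set_printoptions(suppress=True,precision=1)
box={"scene":dict(block=(270,172,318,228,45,75),blockbase=(270,172,318,228,8,75),tester=(385,185,485,240,8,60),collar=(400,190,432,228,30,70),tray=(262,230,365,300,8,30),crate=(145,180,240,250,25,70)),
"side":dict(block=(318,180,380,230,45,75),blockbase=(318,180,380,230,8,75),tester=(170,232,280,322,8,60),collar=(222,235,262,272,30,70),tray=(245,150,335,215,8,30),crate=(350,120,435,188,25,70))}
for n in box:
    P=cloud(d[n],s)
    for k,(a,b,c,e,l,h) in box[n].items():
        p=P[b:e,a:c].reshape(-1,3);t=p[abs(p[:,2])<7];p=p[(p[:,2]>l)&(p[:,2]<h)]
        print(n,k,len(p),cv2.minAreaRect(p[:,:2].astype(np.float32)),"zpct",np.percentile(p[:,2],[5,50,95]),"table",np.median(t[:,2]))
E
```

```text
scene block 325 ((468.4331970214844, -102.6925048828125), (101.06532287597656, 26.339210510253906), 2.341291666030884) zpct [50.7 66.  69.1] table 0.021762226463351908
scene blockbase 1055 ((435.055419921875, -107.27110290527344), (196.60073852539062, 78.68309783935547), 7.0591230392456055) zpct [15.  23.2 68. ] table 0.021762226463351908
scene tester 2793 ((560.2763671875, 273.92926025390625), (221.1600799560547, 114.18916320800781), 88.79505920410156) zpct [13.7 22.3 50.4] table -0.49189559177568754
scene collar 398 ((560.2684936523438, 219.68246459960938), (61.69385528564453, 60.41666030883789), 36.52679443359375) zpct [39.6 49.5 53.2] table -0.46345684856544267
scene tray 1314 ((662.6754760742188, -69.71215057373047), (143.759521484375, 200.15472412109375), 0.07605857402086258) zpct [ 8.2 17.2 23.7] table 2.1327216922086336
scene crate 2116 ((491.165283203125, -364.20916748046875), (149.98207092285156, 201.2751922607422), 0.5424492359161377) zpct [27.8 51.  60.2] table 1.1583031397613013
side block 406 ((465.8907470703125, -100.28067779541016), (100.6053695678711, 30.179809570312
[... 194 characters left out ...]
[12.3 28.1 68.1] table 0.4829280663644795
side tester 3677 ((637.5509033203125, 275.26385498046875), (219.8909149169922, 272.7425842285156), 89.47904205322266) zpct [14.6 28.1 50.9] table 0.2950955240675057
side collar 473 ((561.5174560546875, 228.55645751953125), (80.40013122558594, 59.43116760253906), 54.29253005981445) zpct [40.3 50.4 53.4] table 0.4828703156435381
side tray 1117 ((665.246337890625, -86.37020874023438), (247.12808227539062, 276.6470031738281), 38.859962463378906) zpct [ 8.2 16.5 23.7] table 1.1067884191941175
side crate 1706 ((551.0584106445312, -361.9283142089844), (264.34063720703125, 208.0352783203125), 0.9410946369171143) zpct [27.  49.4 59.9] table 0.7404218909957194
```

```bash
python3 - <<'E'
from h import *
import pickle
np.set_printoptions(suppress=True,precision=2)
out={}
for k,(x,y) in dict(tester=(561,255),block=(467,-101)).items():
    for yaw in (0,np.pi):
        q=kinematics.solve_ik([x,y,250],quat(yaw));print(k,yaw,None if q is None else q)
    bot.move_pose([x,y,250],quat(0));bot.sleep(.3)
    s,im=shot();out[k]=(s,im);P=cloud(im,s)
    cv2.imwrite(f"pics/w_{k}.png",im["image"])
    def rect(l,h,c,r):
        m=(P[...,2]>l)&(P[...,2]<h)&(np.hypot(P[...,0]-c[0],P[...,1]-c[1])<r)
        p=P[m];return len(p),cv2.minAreaRect(p[:,:2].astype(np.float32)),np.median(p[:,2])
    if k=="block":
        print("handle",rect(50,80,(x,y),90));print("all",rect(10,80,(x,y),90))
    else:
        print("collar",rect(36,80,(561,220),60));print("tester",rect(9,80,(561,274),140));
        m=(np.hypot(P[...,0]-561,P[...,1]-220)<40)&(P[...,2]>30);print(np.percentile(P[m][:,2],[5,25,50,75,95,100]))
    print(s["clock"],s["ft_force"])
pickle.dump(out,open("v1.pkl","wb"))
E
python3 -c "
import cv2,numpy as np
cv2.imwrite('pics/both.png',np.hstack([cv2.resize(cv2.imread('pics/w_%s.png'%k),(400,250)) for k in('tester','block')]))"
```

```text
tester 0 [-0.65  0.38  0.2   1.59 -0.08  1.18 -2.01]
tester 3.141592653589793 [-0.21  0.41 -0.4   1.56  0.17  1.21  0.92]
collar (2636, ((558.874755859375, 223.30874633789062), (62.066959381103516, 61.61509704589844), 9.72541332244873), np.float64(50.30326742397705))
tester (18268, ((559.1357421875, 277.99462890625), (220.0990447998047, 110.30230712890625), 89.47936248779297), np.float64(29.32972085101045))
[ 50.38 316.87 345.92 351.97 354.18 356.5 ]
2.1333 [-1.14 -0.12  0.55]
block 0 [-0.25  0.13  0.4   1.93 -0.06  1.1  -1.39]
block 3.141592653589793 [-0.17  0.13  0.31  1.92 -0.04  1.1   1.73]
handle (2458, ((467.15338134765625, -99.46829986572266), (99.94290161132812, 25.973989486694336), 2.2017359733581543), np.float64(66.30443748198485))
all (6601, ((467.0234375, -99.39925384521484), (120.08988189697266, 70.15604400634766), 2.243452787399292), np.float64(22.33119344042359))
3.8583 [0.23 0.32 0.06]
```

View pics/both.png

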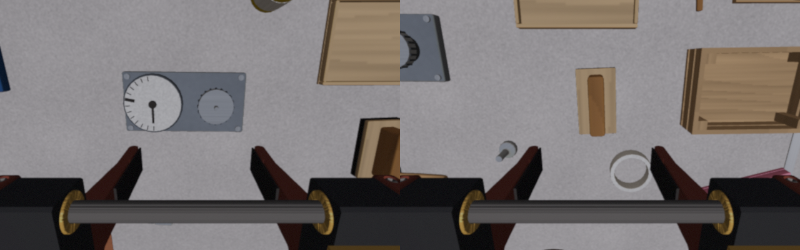

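The left half shows the collar at (215,105) and the dial at (153,103), with the hand at zero. The right half shows the block at (597,102), with its bar handle along x. This confirms my choice, so I'll grasp it.

```bash
python3 - <<'E'
from h import *
np.set_printoptions(suppress=True,precision=2)
q=quat(0.038)
bot.move_gripper(70,newtons=50)
bot.move_pose([467,-100.5,110],q)
bot.move_linear([467,-100.5,30],max_speed=120)
print(bot.state()["position"])
bot.move_gripper(0,newtons=50)
s=bot.state();print(s["position"],s["gripper_width"],s["finger_force"],s["ft_force"],s["clock"])
bot.move_linear([467,-100.5,150],max_speed=150);bot.sleep(.2)
s=bot.state();print(s["position"],s["gripper_width"],s["finger_force"],s["ft_force"],s["clock"])
bot.move_pose([560,221.5,140],quat(0.0))
bot.sleep(.3)
for i in range(3):
    s=bot.state();print(s["position"],s["eef_rot"],s["ft_force"],s["clock"]);bot.sleep(.05)
im=viewer.get_image("side");cv2.imwrite("pics/side1.png",im["image"])
P=cloud(im)
import pickle;pickle.dump((s,im,viewer.get_image("scene")),open("v2.pkl","wb"))
E
python3 -c "
import cv2;im=cv2.imread('pics/side1.png')[130:330,130:370];cv2.imwrite('pics/side1c.png',cv2.resize(im,None,fx=2.5,fy=2.5))"
```

```text
[ 467.72 -100.65   30.82]
[ 467.01 -100.59   30.02] 25.614480138543026 50.000163316726685 [-0.08 -0.46  1.38] 6.5917
[ 466.45 -100.49  149.15] 25.517536099897313 49.99908149242401 [ 0.24  0.57 -4.44] 7.7417
[560.26 220.56 140.26] [-0.  1. -0.  0.] [-0.07  0.51 -3.1 ] 9.3083
[560.17 220.84 140.18] [-0.  1. -0.  0.] [ 0.46  0.91 -3.94] 9.3583
[560.14 221.01 140.16] [-0.  1. -0.  0.] [-0.35  0.31 -3.44] 9.4083
```

View pics/side1c.png

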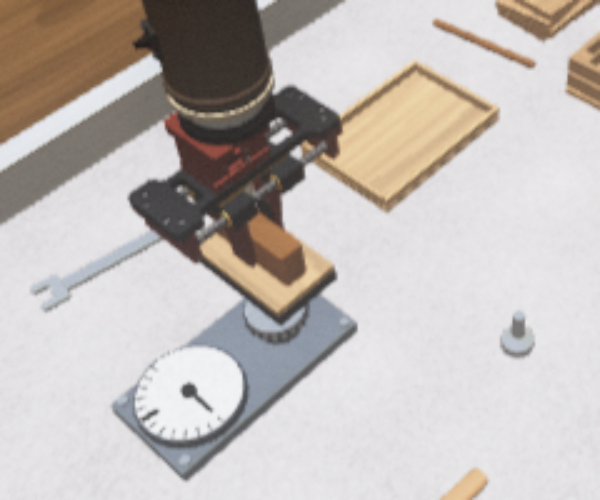

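The block is held level above the collar (crop (275,310)), and the hand still reads zero. I'll press under force control.

```bash
cat >> h.py <<'E'
def fz(n=8):
    f=[]
    for i in range(n): f.append(bot.state()["ft_force"][2]);bot.sleep(.02)
    return float(np.mean(f))
E
python3 - <<'E'
from h import *
np.set_printoptions(suppress=True,precision=2)
x,y=560,221.5
bot.move_linear([x,y,97],max_speed=80);bot.sleep(.4)
f0=fz(15);print("f0",f0,bot.state()["clock"])
z=86.;bot.move_linear([x,y,z],max_speed=25);bot.sleep(.2);print(z,fz()-f0)
while z>68:
    F=fz()-f0; s=bot.state(); print(round(z,2),s["position"][2].round(2),round(F,2),s["clock"])
    if F>13: break
    z-=0.7 if F<6.5 else 0.25
    bot.move_linear([x,y,z],max_speed=10)
bot.sleep(.5)
print("hold",z,fz(12)-f0,bot.state()["position"])
bot.sleep(.3);print(fz(12)-f0,bot.state()["clock"],bot.state()["moment"])
E
```

```text
f0 -3.1388592748422095 10.9
86.0 2.397604818160179
86.0 86.11 2.72 11.9583
85.3 85.37 2.97 12.3417
84.6 84.63 2.86 12.725
83.9 83.93 3.39 13.1083
83.2 83.22 3.75 13.4917
82.5 82.55 3.84 13.875
81.8 81.82 3.94 14.2583
81.1 81.14 4.21 14.6417
80.4 80.45 4.86 15.025
79.7 80.14 8.71 15.4083
79.45 80.05 10.29 15.7917
79.2 79.95 11.58 16.175
78.95 79.85 12.71 16.5583
78.7 79.79 14.21 16.9417
hold 78.69999999999997 14.28537745406779 [560.13 221.53  79.74]
14.30204351997409 18.1417 [ 0.11  0.17 -0.01]
```

```bash
python3 - <<'E'
from h import *
bot.move_linear([560,221.5,150],max_speed=100)
bot.move_pose([470,277,180],quat(0));bot.sleep(.4)
s,im=shot();P=cloud(im,s)
T=cfw(im,s);c=T@[559.5,276.3,30,1];uv=(im["camera_matrix"]@c[:3]);uv=uv[:2]/uv[2];print(uv,s["clock"])
import pickle;pickle.dump((s,im),open("v3.pkl","wb"))
u,v=uv.astype(int);r=85
g=cv2.cvtColor(im["image"],cv2.COLOR_BGR2GRAY)
cr=im["image"][max(0,v-r):v+r,u-r:u+r];cv2.imwrite("pics/dial.png",cv2.resize(cr,None,fx=3.4,fy=3.4,interpolation=cv2.INTER_CUBIC))
# dial centre from bright face
m=(g>150).astype(np.uint8);m[:]=m*(np.hypot(P[...,0]-560,P[...,1]-276)<60)
cs=cv2.findContours(m,cv2.RETR_EXTERNAL,cv2.CHAIN_APPROX_NONE)[0];k=max(cs,key=cv2.contourArea)
h=cv2.convexHull(k);hw=plane(im,h[:,0],30,s)[:,:2].astype(np.float32);cc,rad=cv2.minEnclosingCircle(hw);print(cc,rad)
vv,uu=np.mgrid[:400,:640];W=plane(im,np.c_[uu.ravel(),vv.ravel()],31,s)[:,:2].reshape(400,640,2)-cc
rr=np.hypot(W[...,0],W[...,1]);a=np.arctan2(W[...,1],-W[...,0]) # clockwise from above starting at -x: -x -> +y -> +x
for lo,hi in((14,30),(38,52)):
    q=(rr>lo)&(rr<hi)&(g<90)
    hist,e=np.histogram(a[q],bins=np.arange(-3.2,3.21,.1));print(lo,[(round(b+.05,2),int(n)) for b,n in zip(e,hist) if n>4])
    if lo==14: print("hand",np.median(a[q]))
E
```

```text
[315.11522754  77.68200482] 19.925
(562.3345336914062, 312.0700988769531) 43.438175201416016
14 [(np.float64(1.15), 11), (np.float64(1.25), 29), (np.float64(1.35), 38), (np.float64(1.45), 41), (np.float64(1.55), 37), (np.float64(1.65), 46), (np.float64(1.75), 19)]
hand 1.4773821308219648
38 [(np.float64(-3.15), 6), (np.float64(-3.05), 16), (np.float64(-2.95), 15), (np.float64(-2.85), 15), (np.float64(-2.75), 7), (np.float64(-0.65), 6), (np.float64(-0.55), 24), (np.float64(-0.45), 38), (np.float64(-0.35), 36), (np.float64(-0.25), 29), (np.float64(-0.15), 17), (np.float64(-0.05), 16), (np.float64(0.05), 17), (np.float64(0.15), 15), (np.float64(0.25), 17), (np.float64(0.35), 17), (np.float64(0.45), 17), (np.float64(1.85), 11), (np.float64(1.95), 44), (np.float64(2.85), 11), (np.float64(2.95), 15), (np.float64(3.05), 17), (np.float64(3.15), 9)]
```

View pics/dial.png

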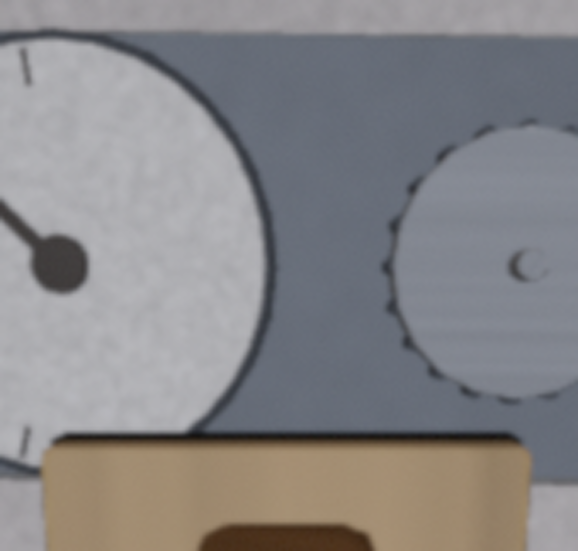

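I centred the crop on the tester's middle rather than the dial, so the hub is at (60,265) with the hand pointing up-left. I'll recrop the same image at the dial.

```bash
python3 - <<'E'
from h import *
import pickle
s,im=pickle.load(open("v3.pkl","rb"))
g=cv2.cvtColor(im["image"],cv2.COLOR_BGR2GRAY)
u0=315-85+60/3.4;v0=0 if 77<85 else 0
hub=plane(im,[u0,265/3.4],31,s)[0,:2];print(hub)
u=int(u0);r=75
cv2.imwrite("pics/dial2.png",cv2.resize(im["image"][0:160,u-80:u+80],None,fx=3.5,fy=3.5,interpolation=cv2.INTER_CUBIC))
vv,uu=np.mgrid[:400,:640];W=plane(im,np.c_[uu.ravel(),vv.ravel()],31,s)[:,:2].reshape(400,640,2)-hub
rr=np.hypot(W[...,0],W[...,1]);a=np.arctan2(W[...,1],-W[...,0])
q=(rr>14)&(rr<30)&(g<100);print("hand",q.sum(),np.median(a[q]),a[q].std())
q=(rr>36)&(rr<46)&(g<110)&(a>1.4)&(a<2.1);print("mark",q.sum(),np.median(a[q]))
E
```

```text
[559.2921964  332.71817616]
hand 74 2.3210028325747034 0.0417098315902249
mark 77 1.7729462286094706
```

View pics/dial2.png

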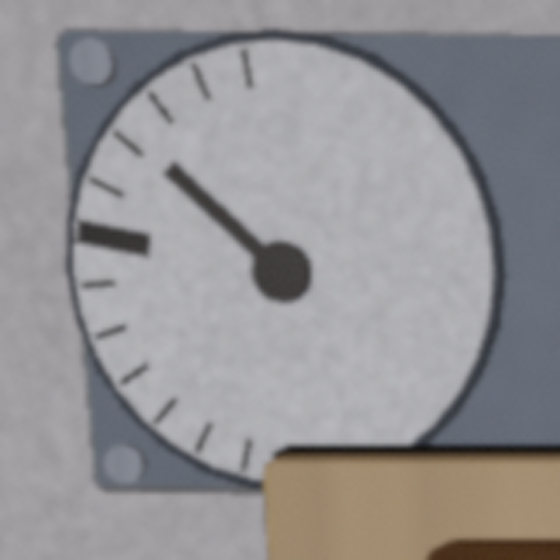

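The hand reads about 2.32 rad, at (220,215) in the crop. That is clearly past the thick mark at (115,237), so the rubber is hard and the block goes in the crate. I'll turn it 90° so its length lies along the crate's long side.

```bash
python3 - <<'E'
from h import *
np.set_printoptions(suppress=True,precision=2)
x,y=491,-364;q=quat(np.pi/2)
bot.move_linear([470,200,220])
print(kinematics.solve_ik([x,y,200],q))
bot.move_pose([x,y,200],q)
bot.move_linear([x,y,60],max_speed=150);bot.sleep(.4)
f0=fz();z=43.;bot.move_linear([x,y,z],max_speed=60);bot.sleep(.2)
while z>34:
    F=fz()-f0;print(z,bot.state()["position"],round(F,2))
    if F>3: break
    z-=1;bot.move_linear([x,y,z],max_speed=15)
bot.move_gripper(48);bot.sleep(.2)
bot.move_linear([x,y,200],max_speed=150)
bot.move_pose([420,-300,300],q);bot.sleep(.3)
s,im=shot();P=cloud(im,s);cv2.imwrite("pics/end_w.png",im["image"])
m=(np.hypot(P[...,0]-x,P[...,1]-y)<160)
def rect(l,h,r):
    p=P[(P[...,2]>l)&(P[...,2]<h)&(np.hypot(P[...,0]-x,P[...,1]-y)<r)];return len(p),cv2.minAreaRect(p[:,:2].astype(np.float32)),np.percentile(p[:,2],[5,50,95])
print("handle",rect(65,90,80));print("crate",rect(45,90,130));print("base top",rect(22,40,55));print(s["clock"])
cv2.imwrite("pics/end_s.png",viewer.get_image("scene")["image"])
a=np.vstack([cv2.resize(im["image"],(440,275)),cv2.resize(cv2.imread("pics/end_s.png"),(440,275))]);cv2.imwrite("pics/end.png",a)
E
```

```text
[ 0.21  0.43  0.48  1.68 -0.22  1.08  0.76]
43.0 [ 491.17 -364.09   43.26] -0.08
42.0 [ 491.   -364.03   42.02] 0.15
41.0 [ 491.   -363.99   40.99] -0.19
40.0 [ 490.99 -363.99   39.98] -0.18
39.0 [ 490.98 -363.99   38.98] -0.06
38.0 [ 491.22 -364.15   38.14] 1.12
37.0 [ 491.21 -364.13   38.08] 10.92
handle (1355, ((490.3595886230469, -350.29510498046875), (26.196760177612305, 76.80970001220703), 0.14678232371807098), array([69.65, 74.25, 75.76]))
crate (6227, ((490.99517822265625, -361.36181640625), (140.46885681152344, 200.63796997070312), 0.9382940530776978), array([49.12, 57.86, 75.03]))
base top (2174, ((490.52239990234375, -363.0187683105469), (70.33421325683594, 107.66101837158203), 0.09940236061811447), array([28.23, 29.68, 31.29]))
30.625
```

View pics/end.png

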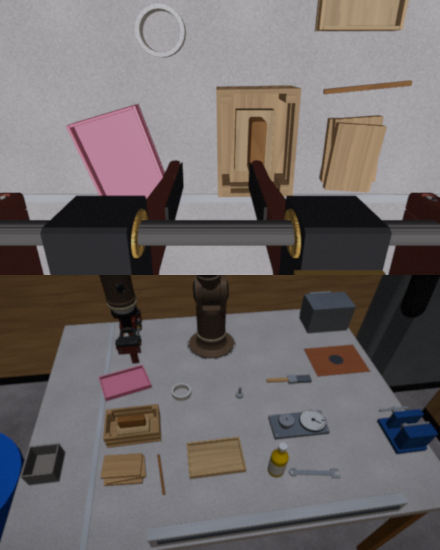

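The block is flat in the crate ((257,140) above, (133,422) below), with its base top at about 30 mm and handle top at about 75 mm. It is centred within a few mm, and everything else is where it was.

```bash
python3 -c "
from cell import order
print(order.finish_job())"
```

```text
the job is handed in; nothing more can be done
None
```

The sole has gone hard: pressed flush at about 14.3 N for over a second, the dial read about 2.3 rad, past the 1.75 mark, so I left the block flat and released in the slatted crate and handed the job in (no verdict was returned).

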